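# Load the edge tester's magazine in carrier order

### The job

Move the four knives from their carriers on the rail into the four slots of the tester's magazine, keeping their order: the knife nearest the rail's green end goes into the slot nearest the magazine's green end, and so on along the row. Lay each one flat in its slot, across both comb bars, handle towards the robot as it lies now. Set the knives down, do not drop them, and do not shift the tools and other loose things on the table.

Things in the scene. Friction and masses are not known exactly. Their poses are not given: they have to be found in the camera images.
- red_knife_grip (a point): Grip point of the loose knife with the red handle, lying flat in its red-tagged carrier, blade away from the robot. Mid-handle in y and z, at the balance point (0.16 kg); x to the blade's tip, z up. Handle 24 wide (y), 20 high (z), from x = -90 to +30 mm: grasp here across y. Blade x = 30 to 150, 26 wide, 2.5 mm thick, at mid-height of the handle.
- blue_knife_grip (a point): Grip point of the loose knife with the blue handle, lying flat in its blue-tagged carrier, blade away from the robot. Mid-handle in y and z, at the balance point (0.16 kg); x to the blade's tip, z up. Handle 24 wide (y), 20 high (z), from x = -90 to +30 mm: grasp here across y. Blade x = 30 to 150, 26 wide, 2.5 mm thick, at mid-height of the handle.
- yellow_knife_grip (a point): Grip point of the loose knife with the yellow handle, lying flat in its yellow-tagged carrier, blade away from the robot. Mid-handle in y and z, at the balance point (0.16 kg); x to the blade's tip, z up. Handle 24 wide (y), 20 high (z), from x = -90 to +30 mm: grasp here across y. Blade x = 30 to 150, 26 wide, 2.5 mm thick, at mid-height of the handle.
- white_knife_grip (a point): Grip point of the loose knife with the white handle, lying flat in its white-tagged carrier, blade away from the robot. Mid-handle in y and z, at the balance point (0.16 kg); x to the blade's tip, z up. Handle 24 wide (y), 20 high (z), from x = -90 to +30 mm: grasp here across y. Blade x = 30 to 150, 26 wide, 2.5 mm thick, at mid-height of the handle.
- red_carrier: Fixed black carrier with a red tag plate, one of four 70 mm apart on the rail, in any order. y runs along the row to the rail's green end (other end black), x away from the robot. Origin on its underside, 40 mm below the knife's grip point. Base 64 wide, 10 mm thick; 12 mm thick grey seats at x = -48, +48 mm, cheeks 46 mm apart, up to 53 mm above the origin.
- blue_carrier: Fixed black carrier with a blue tag plate, one of four 70 mm apart on the rail, in any order. y runs along the row to the rail's green end (other end black), x away from the robot. Origin on its underside, 40 mm below the knife's grip point. Base 64 wide, 10 mm thick; 12 mm thick grey seats at x = -48, +48 mm, cheeks 46 mm apart, up to 53 mm above the origin.
- yellow_carrier: Fixed black carrier with a yellow tag plate, one of four 70 mm apart on the rail, in any order. y runs along the row to the rail's green end (other end black), x away from the robot. Origin on its underside, 40 mm below the knife's grip point. Base 64 wide, 10 mm thick; 12 mm thick grey seats at x = -48, +48 mm, cheeks 46 mm apart, up to 53 mm above the origin.
- white_carrier: Fixed black carrier with a white tag plate, one of four 70 mm apart on the rail, in any order. y runs along the row to the rail's green end (other end black), x away from the robot. Origin on its underside, 40 mm below the knife's grip point. Base 64 wide, 10 mm thick; 12 mm thick grey seats at x = -48, +48 mm, cheeks 46 mm apart, up to 53 mm above the origin.
- magazine: Fixed magazine, aluminium base 160 x 304 x 30 mm. Origin on the table, middle of robot-side edge; x away from robot, y along row. Slot centres y = -105, -35, 35, 105. Dark comb bars 12 thick at x = 32 (handle seat z = 60) and 128 (blade seat z = 69); teeth 14 high, slots 46 wide. Knife home: blade along +x, grip point at x = 80, z = 70; moved over 12 mm further in x its bolster hits the blade bar.
- green_cap: Green end cap, 164 x 16 x 62 mm, fixed at one end of the magazine (its y = +160 or -160 mm); the other end has an equal black cap. Origin at the centre of its underside, on the table. The count starts at this end.
There are look-alikes about, which are no part of the job. Several things have the shape of the green_cap; the one meant has the colours described above. Leave any turquoise look-alike of the part that bears white_knife_grip alone.

How it is judged:
By the outcome, as a careful person would: the job done as asked, in the order asked, and still so for the second after the job is handed in, with the robot touching nothing.
It also fails if it takes over 128 s, if anything falls off the work surface, if the arm or the gripper's body presses on something with over 40 N, if the wrist force passes 120 N, or if a joint passes its speed limit or range.

### The arm

A 7-joint arm with a two-finger parallel gripper is mounted at the origin on the work surface. World frame = base frame: x ahead of the robot, y to its left, z up, the work surface at z = 0. Lengths are in m, angles in rad, forces in N, time in s.
With the tool pointing down it reaches from about 0.425 to 0.925 m from the base axis. Payload 6.8 kg.
Tool frame: the origin (TCP) lies on the centre line of the jaws, within the pads' length; the fingertips stand 14 mm ahead of it and the grasp point (between the pads) lies 5 mm behind it (r.tips_ahead is the distance from the TCP to the fingertips, in m); z points along the fingers, y is the line along which they close (so a half turn about z gives the same grasp; the last joint's range is limited). The gripper opens to 85 mm and grips with 20 to 120 N. Pads are 22 mm wide; open, the fingers measure 114 mm over their backs; the gripper's body (76 mm by 85 mm) begins 54 mm behind the grasp point. The pads swing forward as they close: fully open they stand 13 mm farther back than shut.
Start: joints at [-1.394, 0.477, 0.022, 1.555, -0.011, 1.109, -0.083], TCP at [0.19, 0.648, 0.245] pointing down, gripper open.
Joint ranges: [-2.96, 2.96], [-0.34, 2.1], [-1.41, 1.46], [0.24, 2.44], [-1.37, 4.51], [0.17, 1.92], [-2.96, 2.96]. Speed limits (rad/s): [2.39, 2.39, 3.14, 3.14, 3.14, 3.14, 3.14].

### API

Orientations are given as a rotation vector (axis times angle).
In Python, from bench import r, eyes gives the robot as it stands.
- The arm moves only by the tool step_arm, never from a script. Its argument "rows" is a list of rows, each a list of 6 numbers: the shift along the world's x, y, z in units of 60 cm (1.0 is 60 cm), then the turn, a rotation vector about the world's x, y, z in units of pi rad (1.0 is pi rad). In form: [[x, y, z, rx, ry, rz], ...]. A call has 1 to 5 rows; each row is the pose to reach, as a shift and turn from the pose commanded when the call began, turning the shorter way round; what a row does not reach only later rows make up. A row lasts 1/12 s, in which the tool goes at most 41.7 mm and 7.16 degrees, less where a joint would pass 70% of its speed; a pose out of reach is approached as far as the arm can. A call with a number of a shift or a turn outside -1 to 1 is refused whole. A call with a gripper value outside its range is refused whole. "jaw" is the closure, from 0 (fully open) to 1 (shut), set as the call begins (left out, the last holds). The fingers move at their own pace and stop on an object; "squeeze" is the grip in N (left out, the last holds). Time passes only in rows, so rows that repeat a pose let the fingers close. It gives the time, the measured TCP pose, the force, the opening and the grip force at its end, in the units of the state.
- r.get_obs(): the state, without advancing time (a new reading comes with each control period).
- eyes.grab_frame(name): name is "side" or "top" or "wrist"; returns the picture (420x560x3 uint8, red, green, blue); there is no depth.
- eyes.camera_info(name): a dict with "mtx" (3x3 intrinsics, pixels), "k1" (the pictures are not rectified: a ray, as slopes to the right and down, at radius r is drawn at 1 + k1 r^2 times it, then the intrinsics apply), "extrinsics" (4x4, takes a point from camera to world coordinates); the wrist camera has in their place "tool_from_camera" (4x4, takes a point from camera to tool coordinates, whose origin is the TCP and whose axes are the flange's). Camera axes: x right, y down, z forward; pixel columns grow to the right and rows downward; lengths in m; the calibration is good to about 2 mm. A picture is of the moment at which its call begins: read the wrist's pose just before it. camera_info takes no time and is no camera call.
- r.hand_in(): hands the job in; it is judged then, once.
The state is a dict: "clock": time; "joints": joint angles; "qvel": joint speeds; "tau": joint torques, N m; "tcp_pos": TCP position; "orientation": TCP orientation; "contact_force": force on the tool from outside, world axes, zero at the start; "moment": the same for the moment, N m; "grip_width": finger opening in m; "gripper_force": force on a finger pad.
Only numpy, scipy, OpenCV 4.12 (cv2) and the standard library are available. Lean on these libraries where they do the work, as an engineer would, in place of code of your own. Each camera call takes 0.05 s, during which the arm holds its last target. There are 200 camera calls.

## Working session

There is one attempt and no reset: what is moved stays moved. The work goes in short steps, Python scripts to look and compute and a tool call to move; the robot and the scene stay as the last step left them, time stands still between calls to the robot, and variables do not carry over. Pictures are saved under pics/ and viewed, at most 14 in all, crops included, and the job is handed in when it is done.

Besides the shell and the picture viewer there is one more tool, called after "Emit:" as name([rows], argument=value, ...), one row to a line, values as JSON. step_arm: Moves the arm, as the interface text tells. Shifts and turns lie within -1 to 1; 1 stands for 60 cm of shift or pi rad of turn. Its arguments: {"type":"object","properties":{"rows":{"type":"array"},"jaw":{"type":"number"},"squeeze":{"type":"number"}},"required":["rows"]}

```bash
mkdir -p pics; cat > h.py <<'E'
import numpy as np, cv2
from bench import r, eyes
from scipy.spatial.transform import Rotation as R
def save(n,f):
    im=eyes.grab_frame(n); cv2.imwrite(f'pics/{f}.png',im[:,:,::-1]); return im
def info(n,obs=None):
    c=eyes.camera_info(n)
    if n=='wrist':
        T=np.eye(4);T[:3,:3]=R.from_rotvec(obs['orientation']).as_matrix();T[:3,3]=obs['tcp_pos']
        E=T@np.array(c['tool_from_camera'])
    else: E=np.array(c['extrinsics'])
    return np.array(c['mtx']),c['k1'],E
def pix2z(cam,uv,z):
    K,k,E=cam; uv=np.atleast_2d(np.array(uv,float)); out=[]
    for (u,v),zz in zip(uv,np.broadcast_to(z,len(uv))):
        d=np.array([(u-K[0,2])/K[0,0],(v-K[1,2])/K[1,1]]); s=d.copy()
        for _ in range(20): s=d/(1+k*(s@s))
        w=E[:3,:3]@np.array([*s,1]); out.append(E[:3,3]+w*(zz-E[2,3])/w[2])
    return np.array(out)
def proj(cam,P):
    K,k,E=cam; p=(np.atleast_2d(P)-E[:3,3])@E[:3,:3]; s=p[:,:2]/p[:,2:]
    s=s*(1+k*(s**2).sum(1,keepdims=True)); return s*[K[0,0],K[1,1]]+[K[0,2],K[1,2]]
E
python3 - <<'E'
from h import *
o=r.get_obs(); print(o)
for n in('side','top','wrist'): save(n,n+'0'); print(n,eyes.camera_info(n))
E
```

```text
{'clock': 0.0, 'joints': array([-1.39407444,  0.47779762,  0.02233705,  1.55647601, -0.01153046,
        1.10928253, -0.08309663]), 'qvel': array([-0.00026591, -0.00247399,  0.00105529,  0.0002074 ,  0.00061138,
       -0.0015006 , -0.00012898]), 'tau': array([-2.63497677e-04, -5.96465492e+01,  1.60802275e+00, -2.81196839e+01,
        1.25496447e-02,  9.39669320e-03, -9.92920860e-06]), 'tcp_pos': array([0.18950779, 0.64725211, 0.24431692]), 'orientation': array([-4.45843542e-01, -3.10963968e+00,  2.87353551e-03]), 'contact_force': array([ 0.02609496, -0.64774165, -0.62472397]), 'moment': array([ 0.00325727,  0.00987426, -0.00413938]), 'gripper_force': 0.0, 'grip_width': 0.08501517995704894}
side {'mtx': array([[399.08898467,   0.        , 278.38848234],
       [  0.        , 399.08898467, 210.22824052],
       [  0.        ,   0.        ,   1.        ]]), 'k1': -0.007363255857580439, 'extrinsics': array([[ 0.95736966, -0.18277174,  0.22369138,  0.15580455],
       [-0.28880009, -0.62210448,  0.72772284, -0.80036696],
       [ 0.00615224, -0.76130185, -0.64836844,  0.82240102],
      
[... 371 characters left out ...]
2,  0.01647705],
       [ 0.0055887 , -0.08803989, -0.99610127,  1.13787909],
       [ 0.        ,  0.        ,  0.        ,  1.        ]])}
wrist {'mtx': array([[305.75876396,   0.        , 273.61850378],
       [  0.        , 305.75876396, 207.80855241],
       [  0.        ,   0.        ,   1.        ]]), 'k1': 0.0006777007962541754, 'tool_from_camera': array([[-6.36963157e-05, -9.46128462e-01, -3.23791491e-01,
         8.32785985e-02],
       [ 9.99999998e-01, -6.62419779e-05, -3.15911615e-06,
         2.76750672e-04],
       [-1.84596591e-05, -3.23791491e-01,  9.46128464e-01,
        -1.27589997e-01],
       [ 0.00000000e+00,  0.00000000e+00,  0.00000000e+00,
         1.00000000e+00]])}
```

View pics/top0.png

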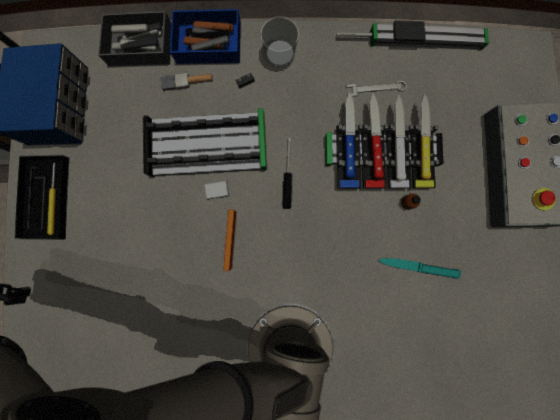

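View pics/side0.png

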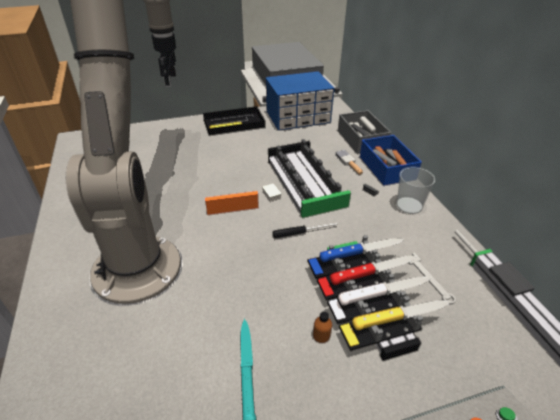

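Top view: rail with green end at left (331,148), order from there blue, red, white, yellow. Magazine is at (205,142), with its green cap at the right (-y) end (263,138). I'll zoom in for precise pixels.

```bash
python3 - <<'E'
from h import *
a=cv2.imread('pics/top0.png'); c=a[85:205,135:275]; d=a[85:205,320:450]
c=cv2.resize(c,None,fx=2.8,fy=2.8,interpolation=cv2.INTER_CUBIC)
d=cv2.resize(d,None,fx=2.8,fy=2.8,interpolation=cv2.INTER_CUBIC)
m=np.hstack([c,d]);cv2.imwrite('pics/z0.png',cv2.convertScaleAbs(m,alpha=1.7)); print(c.shape,m.shape)
s=cv2.imread('pics/side0.png')[140:370,250:470]
cv2.imwrite('pics/z1.png',cv2.resize(s,None,fx=2.5,fy=2.5,interpolation=cv2.INTER_CUBIC))
E
```

```text
(336, 392, 3) (336, 756, 3)
```

View pics/z0.png

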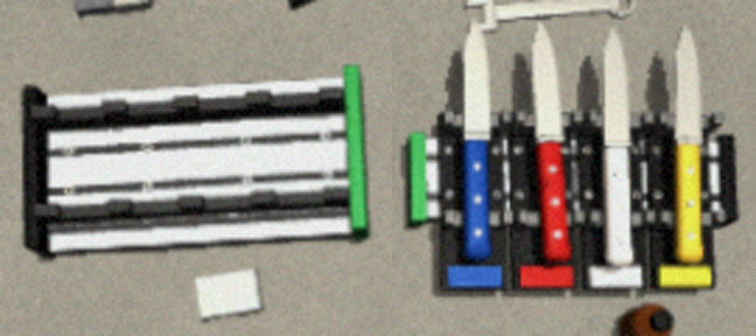

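View pics/z1.png

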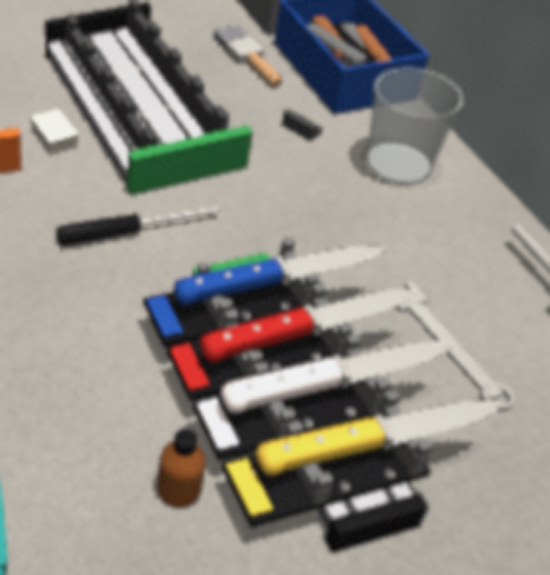

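Blue bolster in zoom at (477,139), red (549,141), white (617,144), yellow (689,142). Green cap runs (352,67)–(362,236), black cap (32,90)–(38,250).

```bash
python3 - <<'E'
from h import *
t=info('top'); s=info('side')
def T(p): return np.array([p[0]/2.8+ (135 if p[0]<392 else 320-140), p[1]/2.8+85])
def S(p): return np.array([p[0]/2.5+250,p[1]/2.5+140])
def tri(a,b):
    P=[]
    for cam,uv in((t,a),(s,b)):
        p0=pix2z(cam,uv,0)[0];P.append((cam[2][:3,3],(p0-cam[2][:3,3])/np.linalg.norm(p0-cam[2][:3,3])))
    A=sum(np.eye(3)-np.outer(d,d) for c,d in P);b=sum((np.eye(3)-np.outer(d,d))@c for c,d in P)
    return np.linalg.solve(A,b)
for n,tb,tt,sb,st in(('b',(477,139),(477,258),(281,271),(180,291)),('r',(549,141),(556,261),(310,322),(207,346)),('w',(617,144),(620,262),(338,373),(228,398)),('y',(689,142),(689,261),(381,433),(262,460))):
    B=tri(T(tb),S(sb));Q=tri(T(tt),S(st));print(n,B.round(4),Q.round(4),'yaw deg',np.degrees(np.arctan2(*(B-Q)[[1,0]])).round(1))
g=pix2z(t,[T((352,67)),T((361,234))],.062);k=pix2z(t,[T((32,90)),T((36,250))],.062)
print(g.round(4),k.round(4)); print('mid',g.mean(0),k.mean(0))
E
```

```text
b [ 0.5814 -0.1653  0.0696] [ 0.4665 -0.1629  0.0712] yaw deg -1.2
r [ 0.5798 -0.236   0.0675] [ 0.4638 -0.239   0.0727] yaw deg 1.5
w [ 0.576  -0.3025  0.0691] [ 0.4611 -0.301   0.0717] yaw deg -0.7
y [ 0.5792 -0.3746  0.0702] [ 0.4629 -0.3698  0.0706] yaw deg -2.4
[[0.6552 0.0784 0.062 ]
 [0.4889 0.069  0.062 ]] [[0.6359 0.3956 0.062 ]
 [0.4753 0.3851 0.062 ]]
mid [0.57203337 0.07366149 0.062     ] [0.55560525 0.39037601 0.062     ]
```

Emit:
step_arm([
  [0.15, -0.2, 0.09, 0, 0, 0.09],
  [0.15, -0.2, 0.09, 0, 0, 0.09],
  [0.15, -0.2, 0.09, 0, 0, 0.09],
  [0.15, -0.2, 0.09, 0, 0, 0.09],
  [0.15, -0.2, 0.09, 0, 0, 0.09],
], jaw=0.45, squeeze=40)

```text
clock: 0.57
tcp_pos: [0.2869, 0.5226, 0.3021]
orientation: [0.02, 3.137, 0.001]
contact_force: [1.0, -0.6, 0.7]
grip_width: 0.0469
gripper_force: 0.0
```

Emit:
step_arm([
  [0.19, -0.25, 0, 0, 0, 0],
  [0.19, -0.25, 0, 0, 0, 0],
  [0.19, -0.25, 0, 0, 0, 0],
  [0.19, -0.25, 0, 0, 0, 0],
  [0.19, -0.25, 0, 0, 0, 0],
])

```text
clock: 0.98
tcp_pos: [0.3969, 0.3729, 0.2992]
orientation: [0.012, 3.141, -0.003]
contact_force: [-0.2, -0.4, -0.6]
grip_width: 0.0471
gripper_force: 0.0
```

Emit:
step_arm([
  [0.16, -0.24, 0, 0, 0, 0],
  [0.16, -0.24, 0, 0, 0, 0],
  [0.16, -0.24, 0, 0, 0, 0],
  [0.16, -0.24, 0, 0, 0, 0],
  [0.16, -0.24, 0, 0, 0, 0],
])

```text
clock: 1.4
tcp_pos: [0.4936, 0.2259, 0.2994]
orientation: [0.02, 3.14, -0.005]
contact_force: [0.5, -1.1, 0.1]
grip_width: 0.0476
gripper_force: 0.0
```

```bash
python3 - <<'E'
from h import *
import pickle
o=r.get_obs(); save('wrist','w1'); pickle.dump(info('wrist',o),open('w1.pkl','wb')); print(o['tcp_pos'],o['joints'],o['qvel'].round(3))
E
```

```text
[0.49357849 0.22590708 0.29940135] [-0.71938516  0.20749159  0.20349095  1.81933591 -0.04216661  1.11914329
  1.05630683] [ 0.051  0.02  -0.033 -0.018 -0.043  0.007  0.057]
```

View pics/w1.png

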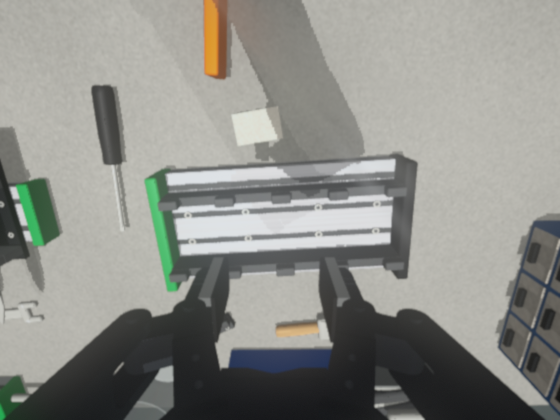

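Wrist view: magazine with green cap at left (165,230), middle teeth near (281,198) on the handle bar and (285,270) on the blade bar. Zooming to read teeth and caps.

```bash
python3 - <<'E'
from h import *
a=cv2.imread('pics/w1.png')[145:300,140:420]
cv2.imwrite('pics/z2.png',cv2.convertScaleAbs(cv2.resize(a,None,fx=2.8,fy=2.8,interpolation=cv2.INTER_CUBIC),alpha=1.5))
E
```

```text
(no output)
```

View pics/z2.png

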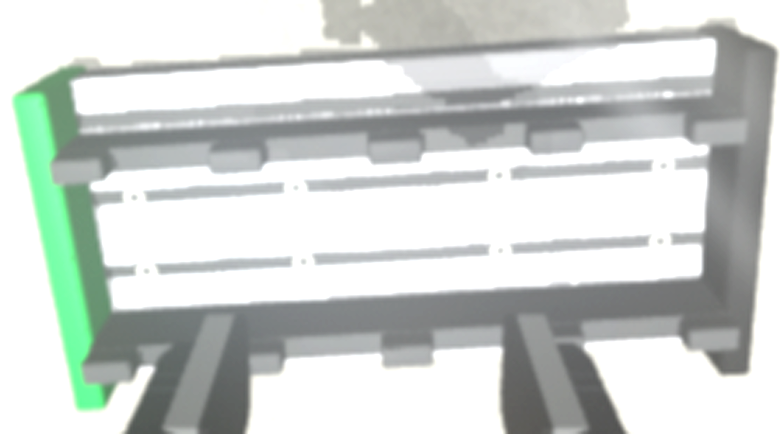

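```bash
python3 - <<'E'
from h import *
import pickle
c=pickle.load(open('w1.pkl','rb'))
Z=lambda L:[(x/2.8+140,y/2.8+145) for x,y in L]
g=pix2z(c,Z([(31,95),(91,406)]),.062);k=pix2z(c,Z([(757,48),(735,371)]),.062)
print(g[:,:2].round(4),k[:,:2].round(4),g.mean(0)[:2],k.mean(0)[:2])
h=pix2z(c,Z([(237,152),(395,143),(553,134)]),.074);b=pix2z(c,Z([(265,355),(409,345),(569,333)]),.083)
print(h[:,:2].round(4),b[:,:2].round(4))
m=(g.mean(0)+k.mean(0))[:2]/2; u=(k.mean(0)-g.mean(0))[:2]; print('centre',m,'len',np.linalg.norm(u),'yaw',np.degrees(np.arctan2(-u[0],u[1])))
u/=np.linalg.norm(u)
for i in(-105,-35,35,105): print(i,(m+u*i/1000).round(4))
E
```

```text
[[0.4966 0.0754]
 [0.6551 0.0825]] [[0.4798 0.3895]
 [0.6386 0.3998]] [0.57588292 0.07895944] [0.55922523 0.39460995]
[[0.52   0.1658]
 [0.5168 0.2341]
 [0.5136 0.3018]] [[0.6147 0.1739]
 [0.6102 0.2398]
 [0.6049 0.3123]]
centre [0.56755407 0.2367847 ] len 0.3160897414824688 yaw 3.02084296452362
-105 [0.5731 0.1319]
-35 [0.5694 0.2018]
35 [0.5657 0.2717]
105 [0.562  0.3416]
```

Emit:
step_arm([
  [0.01, -0.34, 0, 0, 0, 0],
  [0.01, -0.34, 0, 0, 0, 0],
  [0.01, -0.34, 0, 0, 0, 0],
  [0.01, -0.34, 0, 0, 0, 0],
  [0.01, -0.34, 0, 0, 0, 0],
])

```text
clock: 1.87
tcp_pos: [0.4951, 0.0285, 0.2993]
orientation: [-0.003, -3.142, -0.0]
contact_force: [0.5, 0.1, -0.1]
grip_width: 0.047
gripper_force: 0.0
```

Emit:
step_arm([
  [0.0, -0.34, 0, 0, 0, 0],
  [0.0, -0.34, 0, 0, 0, 0],
  [0.0, -0.34, 0, 0, 0, 0],
  [0.0, -0.34, 0, 0, 0, 0],
  [0.0, -0.34, 0, 0, 0, 0],
])

```text
clock: 2.28
tcp_pos: [0.4955, -0.1755, 0.2994]
orientation: [0.003, 3.141, 0.0]
contact_force: [1.7, -0.4, 0.0]
grip_width: 0.0469
gripper_force: 0.0
```

Emit:
step_arm([
  [0.0, -0.16, 0, 0, 0, 0],
  [0.0, -0.16, 0, 0, 0, 0],
  [0.0, -0.16, 0, 0, 0, 0],
  [0.0, -0.16, 0, 0, 0, 0],
  [0.0, -0.16, 0, 0, 0, 0],
])

```text
clock: 2.7
tcp_pos: [0.4959, -0.2695, 0.2988]
orientation: [-0.004, -3.141, -0.001]
contact_force: [1.3, 0.1, -0.5]
grip_width: 0.047
gripper_force: 0.0
```

```bash
python3 - <<'E'
from h import *
import pickle
o=r.get_obs(); save('wrist','w2'); pickle.dump(info('wrist',o),open('w2.pkl','wb')); print(o['tcp_pos'],o['joints'],o['qvel'].round(3))
a=cv2.imread('pics/w2.png')[110:345,110:440]
cv2.imwrite('pics/z3.png',cv2.resize(a,None,fx=2.4,fy=2.4,interpolation=cv2.INTER_CUBIC))
E
```

```text
[ 0.49589498 -0.26954768  0.29881232] [-0.05352218  0.2659489   0.5425035   1.78835809 -0.15084284  1.12945452
  2.10636003] [-0.032 -0.012 -0.031  0.014 -0.001  0.    -0.002]
```

View pics/z3.png

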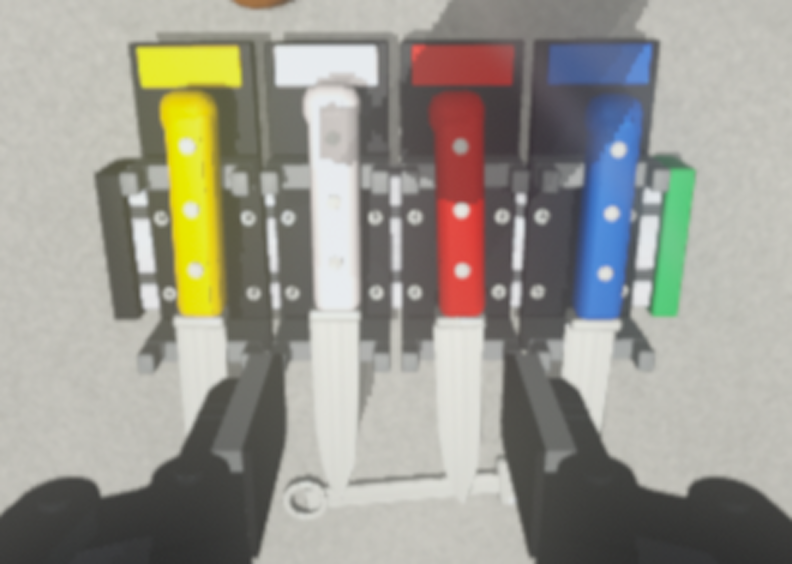

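Wrist view shows four knives with rivets on handles: yellow (191,210), white (334,202), red (461,210), blue (612,213), blue slightly yawed.

```bash
python3 - <<'E'
from h import *
import pickle
c=pickle.load(open('w2.pkl','rb')); t=info('top')
Z=lambda L:[(x/2.4+110,y/2.4+110) for x,y in L]
T=lambda p: np.array([[p[0]/2.8+180, p[1]/2.8+85]])
def tri(a,b):
    A=0;q=0
    for cam,uv in((t,a),(c,b)):
        o=cam[2][:3,3];d=pix2z(cam,uv,0)[0]-o;d/=np.linalg.norm(d);M=np.eye(3)-np.outer(d,d);A=A+M;q=q+M@o
    return np.linalg.solve(A,q)
for n,rv,bo,tp in(('b',[(619,149),(612,213),(605,273)],(598,319),(477,139)),('r',[(460,146),(461,210),(462,270)],(461,319),(549,141)),('w',[(333,137),(334,202),(335,261)],(335,311),(617,144)),('y',[(187,146),(191,210),(195,270)],(199,317),(689,142))):
    P=pix2z(c,Z(rv),.08)[:,:2]; B=pix2z(c,Z([bo]),.075)[0,:2]; d=P[2]-P[0]
    print(n,P[1].round(4),'bolster',B.round(4),'yaw',np.degrees(np.arctan2(d[1],d[0])).round(1),'grip',(B-.03*d/np.linalg.norm(d)).round(4),'tri',tri(T(tp),Z([bo])).round(4))
tg=pix2z(c,Z([(190,66),(326,65),(462,65),(600,63)]),.045)[:,:2];print('tags',tg.round(4))
o=r.get_obs();print(o['tcp_pos'],o['orientation'])
E
```

```text
b [ 0.52   -0.1609] bolster [ 0.58   -0.1613] yaw -0.8 grip [ 0.55   -0.1608] tri [ 0.5774 -0.1631  0.0808]
r [ 0.5183 -0.2356] bolster [ 0.5798 -0.2334] yaw 2.4 grip [ 0.5498 -0.2347] tri [ 0.577  -0.2336  0.0793]
w [ 0.514  -0.2981] bolster [ 0.575  -0.2997] yaw -0.7 grip [ 0.545  -0.2993] tri [ 0.574  -0.2997  0.078 ]
y [ 0.5179 -0.3687] bolster [ 0.5782 -0.3713] yaw -1.7 grip [ 0.5482 -0.3704] tri [ 0.5767 -0.3708  0.0789]
tags [[ 0.4519 -0.3723]
 [ 0.4516 -0.303 ]
 [ 0.4518 -0.2338]
 [ 0.451  -0.1636]]
[ 0.49623332 -0.26834541  0.29882587] [-7.01307601e-04 -3.14095690e+00 -1.84272727e-03]
```

Emit:
step_arm([
  [0.088, 0.179, -0.23, 0, 0, 0],
  [0.088, 0.179, -0.23, 0, 0, 0],
  [0.088, 0.179, -0.23, 0, 0, 0],
  [0.088, 0.179, -0.23, 0, 0, 0],
  [0.088, 0.179, -0.23, 0, 0, 0],
])

```text
clock: 3.17
tcp_pos: [0.5483, -0.1544, 0.1571]
orientation: [0.011, -3.136, -0.007]
contact_force: [-0.7, 1.2, 0.2]
grip_width: 0.0468
gripper_force: 0.0
```

Emit:
step_arm([
  [0, 0, 0, 0, 0, 0],
  [0, 0, 0, 0, 0, 0],
])

```text
clock: 3.33
tcp_pos: [0.5485, -0.1617, 0.1615]
orientation: [0.001, -3.141, 0.0]
contact_force: [0.2, -0.9, -0.4]
grip_width: 0.0468
gripper_force: 0.0
```

Emit:
step_arm([
  [0, 0, -0.05, 0, 0, 0],
  [0, 0, -0.1, 0, 0, 0],
  [0, 0, -0.135, 0, 0, 0],
  [0, 0, -0.15, 0, 0, 0],
  [0, 0, -0.158, 0, 0, 0],
])

```text
clock: 3.75
tcp_pos: [0.5483, -0.1643, 0.067]
orientation: [0.006, 3.141, -0.001]
contact_force: [-0.2, -0.6, 0.9]
grip_width: 0.047
gripper_force: 0.0
```

Emit:
step_arm([
  [0, 0, 0, 0, 0, 0],
  [0, 0, 0, 0, 0, 0],
])

```text
clock: 3.92
tcp_pos: [0.5494, -0.1638, 0.0682]
orientation: [0.005, 3.139, -0.001]
contact_force: [-0.8, 0.3, 0.2]
grip_width: 0.0468
gripper_force: 0.0
```

```bash
python3 - <<'E'
from h import *
o=r.get_obs(); save('wrist','w3'); print(o['tcp_pos'],o['contact_force'])
cv2.imwrite('pics/z4.png',cv2.imread('pics/w3.png')[120:420,60:500])
E
```

```text
[ 0.54942066 -0.16379875  0.06820657] [-0.81362374  0.31957133  0.19413084]
```

View pics/z4.png

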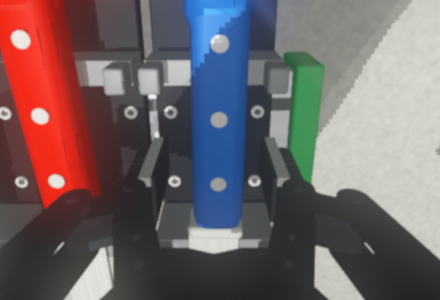

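Blue handle is centred between the fingers (handle ~(218,120), fingers at 155 and 272). Closing.

Emit:
step_arm([
  [0, 0, -0.003, 0, 0, 0],
  [0, 0, -0.003, 0, 0, 0],
  [0, 0, -0.003, 0, 0, 0],
  [0, 0, -0.003, 0, 0, 0],
  [0, 0, -0.003, 0, 0, 0],
], jaw=0.85, squeeze=45)

```text
clock: 4.38
tcp_pos: [0.5491, -0.1629, 0.0657]
orientation: [0.003, 3.14, -0.0]
contact_force: [-0.8, 0.3, 6.0]
grip_width: 0.0234
gripper_force: 45.0
```

Emit:
step_arm([
  [0, 0, 0.01, 0, 0, 0],
  [0, 0, 0.03, 0, 0, 0],
  [0, 0, 0.07, 0, 0, 0],
  [0, 0, 0.11, 0, 0, 0],
  [0, 0, 0.15, 0, 0, 0],
])

```text
clock: 4.8
tcp_pos: [0.548, -0.1628, 0.1563]
orientation: [-0.004, -3.141, 0.0]
contact_force: [1.4, 0.8, -0.6]
grip_width: 0.0229
gripper_force: 44.2
```

```bash
python3 - <<'E'
from h import *
o=r.get_obs(); print(o['tcp_pos'],o['orientation'],o['contact_force'],o['moment'],o['grip_width'],o['gripper_force'])
E
```

```text
[ 0.548031   -0.16283552  0.15628165] [-3.66872089e-03 -3.14098482e+00  1.74644685e-04] [ 1.42871724  0.83412813 -0.62422711] [ 0.01476851 -0.01876045  0.02854748] 0.022916221598457517 44.200671315193176
```

Emit:
step_arm([
  [0.035, 0.26, 0.03, 0, 0, 0.0167],
  [0.035, 0.26, 0.03, 0, 0, 0.0167],
  [0.035, 0.26, 0.03, 0, 0, 0.0167],
  [0.035, 0.26, 0.03, 0, 0, 0.0167],
  [0.035, 0.26, 0.03, 0, 0, 0.0167],
])

```text
clock: 5.22
tcp_pos: [0.5709, 0.0028, 0.174]
orientation: [-0.097, 3.138, 0.007]
contact_force: [-0.6, 1.2, -1.2]
grip_width: 0.0234
gripper_force: 44.4
```

Emit:
step_arm([
  [0, 0.07, 0, 0, 0, 0],
  [0, 0.13, 0, 0, 0, 0],
  [0, 0.19, 0, 0, 0, 0],
  [0, 0.22, 0, 0, 0, 0],
  [0, 0.23, 0, 0, 0, 0],
])

```text
clock: 5.63
tcp_pos: [0.5689, 0.1361, 0.1732]
orientation: [0.089, -3.14, -0.003]
contact_force: [0.3, 0.5, -1.1]
grip_width: 0.0234
gripper_force: 44.5
```

Emit:
step_arm([
  [0, 0, 0, 0, 0, 0],
  [0, 0, 0, 0, 0, 0],
])

```text
clock: 5.8
tcp_pos: [0.5695, 0.1298, 0.1731]
orientation: [-0.078, 3.141, -0.001]
contact_force: [-0.1, -1.2, -1.0]
grip_width: 0.0237
gripper_force: 44.5
```

```bash
python3 - <<'E'
from h import *
import pickle
o=r.get_obs(); save('wrist','w4'); pickle.dump(info('wrist',o),open('w4.pkl','wb')); print(o['tcp_pos'],o['orientation'],o['contact_force'])
cv2.imwrite('pics/z5.png',cv2.resize(cv2.imread('pics/w4.png')[90:400,60:500],None,fx=1.8,fy=1.8))
E
```

```text
[0.56945929 0.12977    0.17307812] [-7.76799195e-02  3.14052996e+00 -1.46819103e-03] [-0.10267156 -1.21535439 -0.97902401]
```

View pics/z5.png

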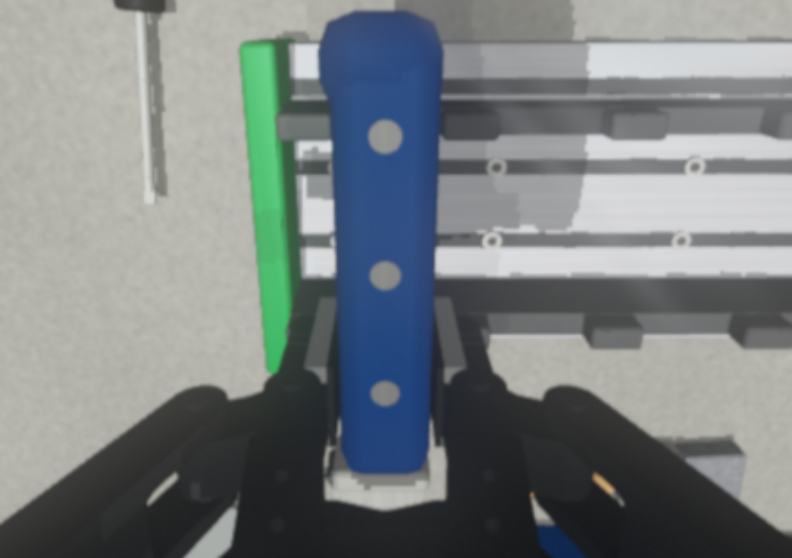

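```bash
python3 - <<'E'
from h import *
import pickle
c=pickle.load(open('w4.pkl','rb'))
Z=lambda L:[(x/1.8+60,y/1.8+90) for x,y in L]
h=pix2z(c,Z([(470,118),(637,117)]),.074)[:,:2];b=pix2z(c,Z([(613,325),(765,325)]),.083)[:,:2]
g=pix2z(c,Z([(257,46),(281,370)]),.062)[:,:2]
print(h.round(4),b.round(4),g.round(4))
ex=np.array([.9986,.0527]);u=np.array([-.0527,.9986])
for P,s,x in((h[0],-70,-48),(h[1],0,-48),(b[0],0,48),(b[1],70,48),(g.mean(0),-160,0)): print((P-u*s/1e3-ex*x/1e3).round(4))
print(np.degrees(np.arctan2(g[1]-g[0],1)))
E
```

```text
[[0.5213 0.1627]
 [0.5175 0.2311]] [[0.6092 0.2346]
 [0.6058 0.3028]] [[0.4977 0.0733]
 [0.6553 0.0814]]
[0.5655 0.2351]
[0.5654 0.2337]
[0.5613 0.2321]
[0.5616 0.2303]
[0.5681 0.2371]
[8.95475712 0.46693898]
```

Emit:
step_arm([
  [0, 0, -0.05, 0, 0, 0],
  [0, 0, -0.1, 0, 0, 0],
  [0, 0, -0.14, 0, 0, 0],
  [0, 0, -0.155, 0, 0, 0],
  [0, 0, -0.165, 0, 0, 0],
])

```text
clock: 6.27
tcp_pos: [0.5689, 0.1289, 0.0726]
orientation: [0.075, -3.138, 0.003]
contact_force: [0.5, -0.3, -0.3]
grip_width: 0.0232
gripper_force: 44.6
```

Emit:
step_arm([
  [0, 0, 0, 0, 0, 0],
  [0, 0, -0.003, 0, 0, 0],
  [0, 0, -0.006, 0, 0, 0],
  [0, 0, -0.008, 0, 0, 0],
  [0, 0, -0.01, 0, 0, 0],
])

```text
clock: 6.68
tcp_pos: [0.57, 0.1314, 0.0685]
orientation: [-0.079, 3.139, 0.001]
contact_force: [0.3, -0.1, -1.2]
grip_width: 0.0233
gripper_force: 44.6
```

Emit:
step_arm([
  [0, 0, -0.001, 0, 0, 0],
  [0, 0, -0.002, 0, 0, 0],
  [0, 0, -0.003, 0, 0, 0],
  [0, 0, -0.003, 0, 0, 0],
])

```text
clock: 7.02
tcp_pos: [0.5694, 0.1312, 0.0658]
orientation: [0.079, -3.14, 0.0]
contact_force: [-0.0, 1.0, -0.9]
grip_width: 0.0234
gripper_force: 44.6
```

Emit:
step_arm([
  [0, 0, -0.001, 0, 0, 0],
  [0, 0, -0.002, 0, 0, 0],
  [0, 0, -0.002, 0, 0, 0],
])

```text
clock: 7.27
tcp_pos: [0.5695, 0.1313, 0.0657]
orientation: [0.079, -3.14, -0.001]
contact_force: [-5.1, -1.0, 9.6]
grip_width: 0.0231
gripper_force: 46.0
```

Contact felt; releasing and lifting.

Emit:
step_arm([
  [0, 0, 0, 0, 0, 0],
  [0, 0, 0, 0, 0, 0],
  [0, 0, 0, 0, 0, 0],
  [0, 0, 0, 0, 0, 0],
], jaw=0.48)

```text
clock: 7.6
tcp_pos: [0.5695, 0.1312, 0.0646]
orientation: [-0.079, 3.141, -0.0]
contact_force: [-0.5, 0.8, -0.7]
grip_width: 0.0442
gripper_force: 0.0
```

Emit:
step_arm([
  [0, 0, 0.03, 0, 0, 0],
  [0, 0, 0.08, 0, 0, 0],
  [0, 0, 0.14, 0, 0, 0],
  [0, 0, 0.17, 0, 0, 0],
  [0, 0, 0.18, 0, 0, 0],
])

```text
clock: 8.02
tcp_pos: [0.5715, 0.1315, 0.1763]
orientation: [-0.078, 3.135, 0.003]
contact_force: [0.7, -0.0, -0.5]
grip_width: 0.0442
gripper_force: 0.0
```

```bash
python3 - <<'E'
from h import *
o=r.get_obs(); save('wrist','w5'); print(o['tcp_pos'],o['orientation'],o['grip_width'])
a=cv2.imread('pics/w5.png')[90:400,60:500]
s=eyes.grab_frame('side')[130:230,250:370,::-1]
s=cv2.resize(s,(372,310),interpolation=cv2.INTER_CUBIC)
cv2.imwrite('pics/z6.png',cv2.resize(np.hstack([a,s]),(800,305)))
E
```

```text
[0.5714771  0.13151173 0.17625099] [-7.84039246e-02  3.13516648e+00  3.02166773e-03] 0.044187575172533945
```

View pics/z6.png

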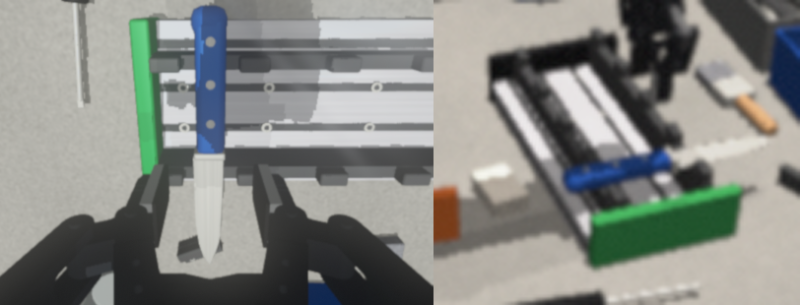

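Emit:
step_arm([
  [-0.036, -0.3, 0, 0, 0, -0.004],
  [-0.036, -0.3, 0, 0, 0, -0.004],
  [-0.036, -0.3, 0, 0, 0, -0.004],
  [-0.036, -0.3, 0, 0, 0, -0.004],
  [-0.036, -0.3, 0, 0, 0, -0.004],
])

```text
clock: 8.53
tcp_pos: [0.5452, -0.0559, 0.1712]
orientation: [0.048, -3.138, 0.005]
contact_force: [-0.8, -1.0, -0.4]
grip_width: 0.0448
gripper_force: 0.0
```

Emit:
step_arm([
  [0, -0.07, 0, 0, 0, 0],
  [0, -0.14, 0, 0, 0, 0],
  [0, -0.21, 0, 0, 0, 0],
  [0, -0.26, 0, 0, 0, 0],
  [0, -0.27, 0, 0, 0, 0],
])

```text
clock: 8.95
tcp_pos: [0.5453, -0.2179, 0.1714]
orientation: [0.046, -3.139, 0.005]
contact_force: [-0.9, -1.3, 0.4]
grip_width: 0.0446
gripper_force: 0.0
```

Emit:
step_arm([
  [0, 0, 0, 0, 0, 0],
  [0, 0, 0, 0, 0, 0],
  [0, 0, 0, 0, 0, 0],
])

```text
clock: 9.2
tcp_pos: [0.5477, -0.2084, 0.1715]
orientation: [0.063, -3.139, -0.002]
contact_force: [-1.0, 0.8, 0.7]
grip_width: 0.0445
gripper_force: 0.0
```

Emit:
step_arm([
  [0.001, -0.046, 0, 0, 0, 0],
  [0.001, -0.046, -0.04, 0, 0, 0],
  [0.001, -0.046, -0.08, 0, 0, 0],
  [0.001, -0.046, -0.12, 0, 0, 0],
  [0.001, -0.046, -0.15, 0, 0, 0],
])

```text
clock: 9.62
tcp_pos: [0.5483, -0.2354, 0.0806]
orientation: [0.065, -3.139, -0.003]
contact_force: [-0.2, -0.1, -1.2]
grip_width: 0.0447
gripper_force: 0.0
```

Emit:
step_arm([
  [0, 0, -0.01, 0, 0, 0],
  [0, 0, -0.02, 0, 0, 0],
  [0, 0, -0.025, 0, 0, 0],
  [0, 0, -0.025, 0, 0, 0],
])

```text
clock: 9.95
tcp_pos: [0.5489, -0.2377, 0.0679]
orientation: [-0.061, 3.141, 0.0]
contact_force: [-0.1, 0.5, -0.5]
grip_width: 0.0447
gripper_force: 0.0
```

Emit:
step_arm([
  [0, 0, -0.004, 0, 0, 0],
  [0, 0, -0.004, 0, 0, 0],
  [0, 0, -0.004, 0, 0, 0],
  [0, 0, -0.004, 0, 0, 0],
  [0, 0, -0.004, 0, 0, 0],
], jaw=0.85)

```text
clock: 10.37
tcp_pos: [0.5491, -0.2384, 0.0661]
orientation: [-0.06, 3.14, -0.0]
contact_force: [-0.1, 1.3, 5.4]
grip_width: 0.0236
gripper_force: 45.1
```

Emit:
step_arm([
  [0, 0, 0.01, 0, 0, 0],
  [0, 0, 0.04, 0, 0, 0],
  [0, 0, 0.09, 0, 0, 0],
  [0, 0, 0.14, 0, 0, 0],
  [0, 0, 0.18, 0, 0, 0],
])

```text
clock: 10.78
tcp_pos: [0.5481, -0.2389, 0.1751]
orientation: [0.058, -3.141, 0.001]
contact_force: [0.8, -0.4, -2.7]
grip_width: 0.0234
gripper_force: 44.3
```

Emit:
step_arm([
  [0.03, 0.3, 0, 0, 0, 0.005],
  [0.03, 0.3, 0, 0, 0, 0.005],
  [0.03, 0.3, 0, 0, 0, 0.005],
  [0.03, 0.3, 0, 0, 0, 0.005],
  [0.03, 0.3, 0, 0, 0, 0.005],
])

```text
clock: 11.2
tcp_pos: [0.5666, -0.0507, 0.173]
orientation: [0.096, -3.139, -0.006]
contact_force: [-0.7, 1.3, -0.8]
grip_width: 0.0229
gripper_force: 44.6
```

Emit:
step_arm([
  [0, 0.3, 0, 0, 0, 0],
  [0, 0.3, 0, 0, 0, 0],
  [0, 0.3, 0, 0, 0, 0],
  [0, 0.3, 0, 0, 0, 0],
  [0, 0.3, 0, 0, 0, 0],
])

```text
clock: 11.62
tcp_pos: [0.5654, 0.1297, 0.173]
orientation: [0.097, -3.139, -0.005]
contact_force: [-0.2, 0.2, -1.5]
grip_width: 0.0235
gripper_force: 44.7
```

Emit:
step_arm([
  [0, 0.03, 0, 0, 0, 0],
  [0, 0.05, 0, 0, 0, 0],
  [0, 0.06, 0, 0, 0, 0],
  [0, 0.06, 0, 0, 0, 0],
  [0, 0.06, 0, 0, 0, 0],
])

```text
clock: 12.03
tcp_pos: [0.5664, 0.1564, 0.1732]
orientation: [0.083, -3.14, 0.001]
contact_force: [-0.1, -0.0, -2.3]
grip_width: 0.0232
gripper_force: 44.7
```

Emit:
step_arm([
  [0.001, 0.04, 0, 0, 0, 0],
  [0.001, 0.073, 0, 0, 0, 0],
  [0.001, 0.073, 0, 0, 0, 0],
  [0.001, 0.073, 0, 0, 0, 0],
  [0.001, 0.073, 0, 0, 0, 0],
])

```text
clock: 12.45
tcp_pos: [0.5673, 0.1993, 0.1733]
orientation: [0.081, -3.14, 0.002]
contact_force: [0.1, -0.2, -3.0]
grip_width: 0.0236
gripper_force: 44.7
```

Emit:
step_arm([
  [0, 0, -0.05, 0, 0, 0],
  [0, 0, -0.1, 0, 0, 0],
  [0, 0, -0.14, 0, 0, 0],
  [0, 0, -0.155, 0, 0, 0],
  [0, 0, -0.165, 0, 0, 0],
])

```text
clock: 12.87
tcp_pos: [0.5665, 0.1993, 0.0731]
orientation: [0.081, -3.138, 0.003]
contact_force: [0.3, -0.0, -2.4]
grip_width: 0.0233
gripper_force: 44.7
```

Emit:
step_arm([
  [0, 0, 0, 0, 0, 0],
  [0, 0, -0.003, 0, 0, 0],
  [0, 0, -0.006, 0, 0, 0],
  [0, 0, -0.009, 0, 0, 0],
  [0, 0, -0.009, 0, 0, 0],
])

```text
clock: 13.28
tcp_pos: [0.5674, 0.2016, 0.0694]
orientation: [-0.084, 3.14, 0.001]
contact_force: [-0.3, 0.6, -2.3]
grip_width: 0.0236
gripper_force: 44.7
```

Emit:
step_arm([
  [0, 0, -0.002, 0, 0, 0],
  [0, 0, -0.004, 0, 0, 0],
  [0, 0, -0.005, 0, 0, 0],
  [0, 0, -0.005, 0, 0, 0],
])

```text
clock: 13.62
tcp_pos: [0.5671, 0.2015, 0.0661]
orientation: [-0.084, 3.14, 0.0]
contact_force: [-0.3, -0.0, 1.0]
grip_width: 0.0235
gripper_force: 45.1
```

Emit:
step_arm([
  [0, 0, -0.001, 0, 0, 0],
  [0, 0, -0.001, 0, 0, 0],
])

```text
clock: 13.78
tcp_pos: [0.5671, 0.2015, 0.0661]
orientation: [0.084, -3.14, -0.001]
contact_force: [-2.7, -0.1, 6.6]
grip_width: 0.0233
gripper_force: 45.9
```

Emit:
step_arm([
  [0, 0, 0, 0, 0, 0],
  [0, 0, 0, 0, 0, 0],
  [0, 0, 0, 0, 0, 0],
  [0, 0, 0, 0, 0, 0],
], jaw=0.48)

```text
clock: 14.12
tcp_pos: [0.5671, 0.2014, 0.0652]
orientation: [-0.084, 3.14, -0.0]
contact_force: [0.6, -0.4, -0.5]
grip_width: 0.0448
gripper_force: 0.0
```

Emit:
step_arm([
  [0, 0, 0.03, 0, 0, 0],
  [0, 0, 0.08, 0, 0, 0],
  [0, 0, 0.14, 0, 0, 0],
  [0, 0, 0.17, 0, 0, 0],
  [0, 0, 0.18, 0, 0, 0],
])

```text
clock: 14.53
tcp_pos: [0.5691, 0.2019, 0.177]
orientation: [-0.083, 3.135, 0.004]
contact_force: [0.3, -0.1, 0.7]
grip_width: 0.0446
gripper_force: 0.0
```

Emit:
step_arm([
  [-0.038, -0.28, 0, 0, 0, -0.02],
  [-0.038, -0.28, 0, 0, 0, -0.02],
  [-0.038, -0.28, 0, 0, 0, -0.02],
  [-0.038, -0.28, 0, 0, 0, -0.02],
  [-0.038, -0.28, 0, 0, 0, -0.02],
])

```text
clock: 14.95
tcp_pos: [0.5421, 0.0238, 0.1729]
orientation: [-0.032, -3.14, 0.006]
contact_force: [0.0, -0.7, -0.0]
grip_width: 0.0443
gripper_force: 0.0
```

Emit:
step_arm([
  [0, -0.28, 0, 0, 0, 0],
  [0, -0.28, 0, 0, 0, 0],
  [0, -0.28, 0, 0, 0, 0],
  [0, -0.28, 0, 0, 0, 0],
  [0, -0.28, 0, 0, 0, 0],
])

```text
clock: 15.37
tcp_pos: [0.5425, -0.1445, 0.1734]
orientation: [0.033, 3.141, -0.008]
contact_force: [-0.4, -1.2, 1.1]
grip_width: 0.0442
gripper_force: 0.0
```

Emit:
step_arm([
  [0, -0.27, 0, 0, 0, 0],
  [0, -0.27, 0, 0, 0, 0],
  [0, -0.27, 0, 0, 0, 0],
  [0, -0.27, 0, 0, 0, 0],
  [0, -0.27, 0, 0, 0, 0],
])

```text
clock: 15.78
tcp_pos: [0.5416, -0.3059, 0.1734]
orientation: [-0.031, -3.141, 0.009]
contact_force: [-0.4, -1.3, 0.3]
grip_width: 0.044
gripper_force: 0.0
```

Emit:
step_arm([
  [0, 0, 0, 0, 0, 0],
  [0, 0, 0, 0, 0, 0],
  [0, 0, 0, 0, 0, 0],
])

```text
clock: 16.03
tcp_pos: [0.5446, -0.2944, 0.1726]
orientation: [-0.011, -3.141, -0.002]
contact_force: [-1.4, -0.2, 0.3]
grip_width: 0.0444
gripper_force: 0.0
```

Emit:
step_arm([
  [0, -0.008, 0, 0, 0, 0],
  [0, -0.008, -0.04, 0, 0, 0],
  [0, -0.008, -0.08, 0, 0, 0],
  [0, -0.008, -0.12, 0, 0, 0],
  [0, -0.008, -0.15, 0, 0, 0],
])

```text
clock: 16.45
tcp_pos: [0.5442, -0.2997, 0.0816]
orientation: [-0.011, -3.141, -0.002]
contact_force: [-0.3, -0.2, 0.2]
grip_width: 0.0444
gripper_force: 0.0
```

Emit:
step_arm([
  [0, 0, -0.01, 0, 0, 0],
  [0, 0, -0.02, 0, 0, 0],
  [0, 0, -0.026, 0, 0, 0],
  [0, 0, -0.028, 0, 0, 0],
])

```text
clock: 16.78
tcp_pos: [0.5447, -0.3013, 0.0669]
orientation: [0.014, 3.141, -0.0]
contact_force: [1.4, 0.2, -0.6]
grip_width: 0.0446
gripper_force: 0.0
```

Emit:
step_arm([
  [0, 0, -0.002, 0, 0, 0],
  [0, 0, -0.002, 0, 0, 0],
  [0, 0, -0.002, 0, 0, 0],
  [0, 0, -0.002, 0, 0, 0],
  [0, 0, -0.002, 0, 0, 0],
], jaw=0.85)

```text
clock: 17.2
tcp_pos: [0.5448, -0.3016, 0.0661]
orientation: [0.014, 3.14, -0.001]
contact_force: [-0.4, 1.2, 5.1]
grip_width: 0.0235
gripper_force: 45.0
```

Emit:
step_arm([
  [0, 0, 0.01, 0, 0, 0],
  [0, 0, 0.04, 0, 0, 0],
  [0, 0, 0.09, 0, 0, 0],
  [0, 0, 0.14, 0, 0, 0],
  [0, 0, 0.18, 0, 0, 0],
])

```text
clock: 17.62
tcp_pos: [0.5441, -0.3016, 0.1752]
orientation: [0.015, 3.141, -0.001]
contact_force: [1.0, -0.9, -1.2]
grip_width: 0.0232
gripper_force: 44.2
```

Emit:
step_arm([
  [0.033, 0.28, 0, 0, 0, 0.02],
  [0.033, 0.28, 0, 0, 0, 0.02],
  [0.033, 0.28, 0, 0, 0, 0.02],
  [0.033, 0.28, 0, 0, 0, 0.02],
  [0.033, 0.28, 0, 0, 0, 0.02],
])

```text
clock: 18.03
tcp_pos: [0.5653, -0.1227, 0.1727]
orientation: [0.103, -3.139, -0.009]
contact_force: [0.7, 1.5, -2.4]
grip_width: 0.0234
gripper_force: 44.6
```

Emit:
step_arm([
  [0, 0.28, 0, 0, 0, 0],
  [0, 0.28, 0, 0, 0, 0],
  [0, 0.28, 0, 0, 0, 0],
  [0, 0.28, 0, 0, 0, 0],
  [0, 0.28, 0, 0, 0, 0],
])

```text
clock: 18.45
tcp_pos: [0.5636, 0.0453, 0.1729]
orientation: [0.104, -3.139, -0.008]
contact_force: [-0.3, 0.9, -1.6]
grip_width: 0.0232
gripper_force: 44.8
```

Emit:
step_arm([
  [0, 0.28, 0, 0, 0, 0],
  [0, 0.28, 0, 0, 0, 0],
  [0, 0.28, 0, 0, 0, 0],
  [0, 0.28, 0, 0, 0, 0],
  [0, 0.28, 0, 0, 0, 0],
])

```text
clock: 18.87
tcp_pos: [0.5625, 0.2136, 0.1729]
orientation: [0.103, -3.139, -0.008]
contact_force: [-0.9, 2.0, -1.6]
grip_width: 0.0231
gripper_force: 45.0
```

Emit:
step_arm([
  [0, 0.05, 0, 0, 0, 0],
  [0, 0.09, 0, 0, 0, 0],
  [0, 0.1, 0, 0, 0, 0],
  [0, 0.1, 0, 0, 0, 0],
  [0, 0.1, 0, 0, 0, 0],
])

```text
clock: 19.28
tcp_pos: [0.564, 0.2614, 0.1731]
orientation: [0.084, -3.14, 0.002]
contact_force: [0.7, 0.1, -2.0]
grip_width: 0.0233
gripper_force: 45.0
```

Emit:
step_arm([
  [0, 0.013, 0, 0, 0, 0],
  [0, 0.013, -0.05, 0, 0, 0],
  [0, 0.013, -0.1, 0, 0, 0],
  [0, 0.013, -0.14, 0, 0, 0],
  [0, 0.013, -0.16, 0, 0, 0],
])

```text
clock: 19.7
tcp_pos: [0.5626, 0.2684, 0.0744]
orientation: [0.081, -3.137, 0.004]
contact_force: [-0.8, 0.7, -2.2]
grip_width: 0.0233
gripper_force: 45.0
```

Emit:
step_arm([
  [0, 0, -0.004, 0, 0, 0],
  [0, 0, -0.008, 0, 0, 0],
  [0, 0, -0.011, 0, 0, 0],
  [0, 0, -0.014, 0, 0, 0],
  [0, 0, -0.014, 0, 0, 0],
])

```text
clock: 20.12
tcp_pos: [0.5647, 0.2707, 0.0699]
orientation: [-0.084, 3.139, 0.001]
contact_force: [0.4, 0.3, -2.0]
grip_width: 0.0234
gripper_force: 45.0
```

Emit:
step_arm([
  [0, 0, -0.001, 0, 0, 0],
  [0, 0, -0.003, 0, 0, 0],
  [0, 0, -0.004, 0, 0, 0],
  [0, 0, -0.004, 0, 0, 0],
])

```text
clock: 20.45
tcp_pos: [0.564, 0.2705, 0.0665]
orientation: [0.084, -3.14, -0.0]
contact_force: [1.0, 0.2, -1.3]
grip_width: 0.0235
gripper_force: 45.0
```

Emit:
step_arm([
  [0, 0, -0.001, 0, 0, 0],
  [0, 0, -0.002, 0, 0, 0],
  [0, 0, -0.002, 0, 0, 0],
])

```text
clock: 20.7
tcp_pos: [0.5641, 0.2705, 0.0661]
orientation: [0.084, -3.14, -0.001]
contact_force: [-3.0, -0.9, 5.8]
grip_width: 0.0233
gripper_force: 46.0
```

Emit:
step_arm([
  [0, 0, 0, 0, 0, 0],
  [0, 0, 0, 0, 0, 0],
  [0, 0, 0, 0, 0, 0],
  [0, 0, 0, 0, 0, 0],
], jaw=0.48)

```text
clock: 21.03
tcp_pos: [0.5641, 0.2705, 0.0653]
orientation: [-0.084, 3.14, 0.0]
contact_force: [-0.3, 0.0, 0.0]
grip_width: 0.0443
gripper_force: 0.0
```

Emit:
step_arm([
  [0, 0, 0.03, 0, 0, 0],
  [0, 0, 0.08, 0, 0, 0],
  [0, 0, 0.14, 0, 0, 0],
  [0, 0, 0.17, 0, 0, 0],
  [0, 0, 0.18, 0, 0, 0],
])

```text
clock: 21.45
tcp_pos: [0.5661, 0.2711, 0.1772]
orientation: [-0.083, 3.135, 0.005]
contact_force: [0.4, 0.4, 0.4]
grip_width: 0.0442
gripper_force: 0.0
```

Emit:
step_arm([
  [-0.027, -0.28, 0, 0, 0, -0.028],
  [-0.027, -0.28, 0, 0, 0, -0.028],
  [-0.027, -0.28, 0, 0, 0, -0.028],
  [-0.027, -0.28, 0, 0, 0, -0.028],
  [-0.027, -0.28, 0, 0, 0, -0.028],
])

```text
clock: 21.87
tcp_pos: [0.5464, 0.0923, 0.1729]
orientation: [-0.072, -3.139, 0.007]
contact_force: [-0.6, -1.3, 0.2]
grip_width: 0.0443
gripper_force: 0.0
```

Emit:
step_arm([
  [0, -0.28, 0, 0, 0, 0],
  [0, -0.28, 0, 0, 0, 0],
  [0, -0.28, 0, 0, 0, 0],
  [0, -0.28, 0, 0, 0, 0],
  [0, -0.28, 0, 0, 0, 0],
])

```text
clock: 22.28
tcp_pos: [0.5464, -0.0755, 0.1734]
orientation: [0.073, 3.141, -0.007]
contact_force: [0.4, -0.8, 0.2]
grip_width: 0.0447
gripper_force: 0.0
```

Emit:
step_arm([
  [0, -0.28, 0, 0, 0, 0],
  [0, -0.28, 0, 0, 0, 0],
  [0, -0.28, 0, 0, 0, 0],
  [0, -0.28, 0, 0, 0, 0],
  [0, -0.28, 0, 0, 0, 0],
])

```text
clock: 22.7
tcp_pos: [0.5455, -0.2436, 0.1735]
orientation: [0.072, 3.141, -0.009]
contact_force: [-0.3, -0.4, 0.4]
grip_width: 0.0442
gripper_force: 0.0
```

Emit:
step_arm([
  [0, -0.23, 0, 0, 0, 0],
  [0, -0.23, 0, 0, 0, 0],
  [0, -0.23, 0, 0, 0, 0],
  [0, -0.23, 0, 0, 0, 0],
  [0, -0.23, 0, 0, 0, 0],
])

```text
clock: 23.12
tcp_pos: [0.5458, -0.3766, 0.1727]
orientation: [-0.065, -3.139, 0.005]
contact_force: [-1.2, -0.3, 0.3]
grip_width: 0.0443
gripper_force: 0.0
```

Emit:
step_arm([
  [0, 0, 0, 0, 0, 0],
  [0, 0, 0, 0, 0, 0],
  [0, 0, 0, 0, 0, 0],
])

```text
clock: 23.37
tcp_pos: [0.5486, -0.3692, 0.1728]
orientation: [-0.05, -3.141, -0.002]
contact_force: [0.0, 0.1, -0.2]
grip_width: 0.0443
gripper_force: 0.0
```

Emit:
step_arm([
  [-0.001, -0.002, 0, 0, 0, 0],
  [-0.001, -0.002, -0.04, 0, 0, 0],
  [-0.001, -0.002, -0.08, 0, 0, 0],
  [-0.001, -0.002, -0.12, 0, 0, 0],
  [-0.001, -0.002, -0.15, 0, 0, 0],
])

```text
clock: 23.78
tcp_pos: [0.5472, -0.3711, 0.0816]
orientation: [-0.052, -3.14, -0.002]
contact_force: [0.1, 0.0, 0.5]
grip_width: 0.0446
gripper_force: 0.0
```

Emit:
step_arm([
  [0, 0, -0.01, 0, 0, 0],
  [0, 0, -0.02, 0, 0, 0],
  [0, 0, -0.026, 0, 0, 0],
  [0, 0, -0.028, 0, 0, 0],
])

```text
clock: 24.12
tcp_pos: [0.5477, -0.3728, 0.067]
orientation: [0.053, 3.14, -0.001]
contact_force: [0.1, -0.2, 0.5]
grip_width: 0.0443
gripper_force: 0.0
```

Emit:
step_arm([
  [0, 0, -0.002, 0, 0, 0],
  [0, 0, -0.002, 0, 0, 0],
  [0, 0, -0.002, 0, 0, 0],
  [0, 0, -0.002, 0, 0, 0],
  [0, 0, -0.002, 0, 0, 0],
], jaw=0.85)

```text
clock: 24.53
tcp_pos: [0.5478, -0.373, 0.0662]
orientation: [0.054, 3.14, -0.001]
contact_force: [-1.1, 2.0, 4.7]
grip_width: 0.023
gripper_force: 45.1
```

Emit:
step_arm([
  [0, 0, 0.01, 0, 0, 0],
  [0, 0, 0.04, 0, 0, 0],
  [0, 0, 0.09, 0, 0, 0],
  [0, 0, 0.14, 0, 0, 0],
  [0, 0, 0.18, 0, 0, 0],
])

```text
clock: 24.95
tcp_pos: [0.547, -0.3731, 0.1752]
orientation: [0.055, 3.141, -0.001]
contact_force: [0.8, 0.2, -1.6]
grip_width: 0.0231
gripper_force: 44.3
```

Emit:
step_arm([
  [0.021, 0.28, 0, 0, 0, 0.028],
  [0.021, 0.28, 0, 0, 0, 0.028],
  [0.021, 0.28, 0, 0, 0, 0.028],
  [0.021, 0.28, 0, 0, 0, 0.028],
  [0.021, 0.28, 0, 0, 0, 0.028],
])

```text
clock: 25.37
tcp_pos: [0.5613, -0.1938, 0.1724]
orientation: [0.102, -3.139, -0.011]
contact_force: [1.2, 1.2, -2.5]
grip_width: 0.0235
gripper_force: 44.7
```

Emit:
step_arm([
  [0, 0.28, 0, 0, 0, 0],
  [0, 0.28, 0, 0, 0, 0],
  [0, 0.28, 0, 0, 0, 0],
  [0, 0.28, 0, 0, 0, 0],
  [0, 0.28, 0, 0, 0, 0],
])

```text
clock: 25.78
tcp_pos: [0.5598, -0.0262, 0.1727]
orientation: [0.103, -3.138, -0.008]
contact_force: [0.2, 1.8, -1.4]
grip_width: 0.0234
gripper_force: 45.0
```

Emit:
step_arm([
  [0, 0.28, 0, 0, 0, 0],
  [0, 0.28, 0, 0, 0, 0],
  [0, 0.28, 0, 0, 0, 0],
  [0, 0.28, 0, 0, 0, 0],
  [0, 0.28, 0, 0, 0, 0],
])

```text
clock: 26.2
tcp_pos: [0.559, 0.1419, 0.1729]
orientation: [0.103, -3.139, -0.008]
contact_force: [0.2, 1.6, -2.1]
grip_width: 0.0233
gripper_force: 45.1
```

Emit:
step_arm([
  [0, 0.28, 0, 0, 0, 0],
  [0, 0.28, 0, 0, 0, 0],
  [0, 0.28, 0, 0, 0, 0],
  [0, 0.28, 0, 0, 0, 0],
  [0, 0.28, 0, 0, 0, 0],
])

```text
clock: 26.62
tcp_pos: [0.5576, 0.3104, 0.1728]
orientation: [0.103, -3.139, -0.009]
contact_force: [-0.7, 2.1, -2.0]
grip_width: 0.0232
gripper_force: 45.2
```

Emit:
step_arm([
  [0, 0.03, 0, 0, 0, 0],
  [0, 0.05, 0, 0, 0, 0],
  [0, 0.05, 0, 0, 0, 0],
  [0, 0.05, 0, 0, 0, 0],
  [0, 0.05, 0, 0, 0, 0],
])

```text
clock: 27.03
tcp_pos: [0.5603, 0.3275, 0.1733]
orientation: [0.081, -3.14, 0.002]
contact_force: [0.5, -0.6, -1.9]
grip_width: 0.0237
gripper_force: 45.2
```

Emit:
step_arm([
  [0, 0.018, 0, 0, 0, 0],
  [0, 0.018, -0.05, 0, 0, 0],
  [0, 0.018, -0.1, 0, 0, 0],
  [0, 0.018, -0.14, 0, 0, 0],
  [0, 0.018, -0.16, 0, 0, 0],
])

```text
clock: 27.45
tcp_pos: [0.5583, 0.339, 0.0742]
orientation: [0.083, -3.137, 0.004]
contact_force: [-0.3, -0.3, -1.9]
grip_width: 0.0232
gripper_force: 45.2
```

Emit:
step_arm([
  [0, 0, -0.004, 0, 0, 0],
  [0, 0, -0.008, 0, 0, 0],
  [0, 0, -0.011, 0, 0, 0],
  [0, 0, -0.014, 0, 0, 0],
  [0, 0, -0.014, 0, 0, 0],
])

```text
clock: 27.87
tcp_pos: [0.5605, 0.3404, 0.0699]
orientation: [-0.084, 3.139, 0.002]
contact_force: [-0.3, -0.0, -2.7]
grip_width: 0.0231
gripper_force: 45.2
```

Emit:
step_arm([
  [0, 0, -0.001, 0, 0, 0],
  [0, 0, -0.003, 0, 0, 0],
  [0, 0, -0.005, 0, 0, 0],
  [0, 0, -0.005, 0, 0, 0],
])

```text
clock: 28.2
tcp_pos: [0.5601, 0.3402, 0.0662]
orientation: [-0.084, 3.14, 0.001]
contact_force: [-0.0, 0.1, 1.0]
grip_width: 0.0228
gripper_force: 45.4
```

Emit:
step_arm([
  [0, 0, -0.0005, 0, 0, 0],
  [0, 0, -0.001, 0, 0, 0],
  [0, 0, -0.001, 0, 0, 0],
])

```text
clock: 28.45
tcp_pos: [0.5601, 0.3402, 0.0662]
orientation: [-0.084, 3.14, 0.001]
contact_force: [-1.5, -0.3, 5.4]
grip_width: 0.0233
gripper_force: 46.3
```

Seated; release, lift, back off toward the robot side and look.

Emit:
step_arm([
  [0, 0, 0, 0, 0, 0],
  [0, 0, 0, 0, 0, 0],
  [0, 0, 0, 0, 0, 0],
  [0, 0, 0, 0, 0, 0],
], jaw=0.48)

```text
clock: 28.78
tcp_pos: [0.5598, 0.34, 0.0652]
orientation: [0.084, -3.14, 0.0]
contact_force: [0.4, 0.1, -0.1]
grip_width: 0.044
gripper_force: 0.0
```

Emit:
step_arm([
  [0, 0, 0.03, 0, 0, 0],
  [0, 0, 0.09, 0, 0, 0],
  [0, 0, 0.15, 0, 0, 0],
  [0, 0, 0.21, 0, 0, 0],
  [0, 0, 0.27, 0, 0, 0],
])

```text
clock: 29.2
tcp_pos: [0.5596, 0.3397, 0.2288]
orientation: [0.084, -3.14, 0.001]
contact_force: [0.6, 0.9, 0.2]
grip_width: 0.0443
gripper_force: 0.0
```

Emit:
step_arm([
  [-0.12, -0.18, 0.08, 0, 0, 0],
  [-0.12, -0.18, 0.08, 0, 0, 0],
  [-0.12, -0.18, 0.08, 0, 0, 0],
  [-0.12, -0.18, 0.08, 0, 0, 0],
  [-0.12, -0.18, 0.08, 0, 0, 0],
])

```text
clock: 29.62
tcp_pos: [0.4874, 0.2287, 0.277]
orientation: [-0.077, 3.14, 0.003]
contact_force: [0.5, 1.2, -0.7]
grip_width: 0.0443
gripper_force: 0.0
```

Emit:
step_arm([
  [0, 0, 0, 0, 0, 0],
  [0, 0, 0, 0, 0, 0],
])

```text
clock: 29.78
tcp_pos: [0.488, 0.2333, 0.275]
orientation: [-0.086, 3.14, 0.001]
contact_force: [1.0, 0.8, 0.3]
grip_width: 0.0445
gripper_force: 0.0
```

```bash
python3 - <<'E'
from h import *
o=r.get_obs(); a=save('wrist','w9')[80:360,100:480,::-1]
s=eyes.grab_frame('side')[130:230,240:370,::-1]
cv2.imwrite('pics/z9.png',np.hstack([cv2.resize(a,(434,320)),cv2.resize(s,(366,320))]))
save('top','top9'); print(o['tcp_pos'])
E
```

```text
[0.48803661 0.23329949 0.27503912]
```

View pics/z9.png

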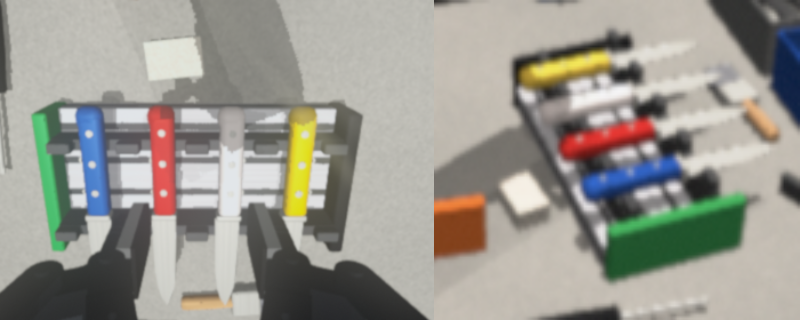

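View pics/top9.png

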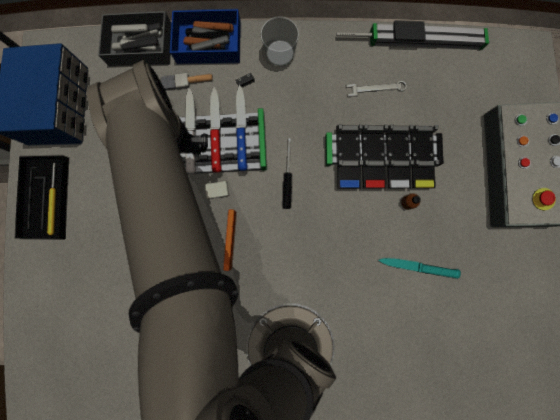

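All four knives lie in their slots, blue, red, white, yellow from the green cap at (50,180), across both bars. Carriers are empty and the other objects have not moved.

```bash
python3 -c "
from bench import r
print(r.hand_in())"
```

```text
the job is handed in; nothing more can be done
None
```

All four knives are set down flat in the magazine in order from the green end (blue, red, white, yellow), handles towards the robot; the job was handed in at about 30 s on the robot's clock.

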